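# Load a brass ring under a spring-closed hold-down flap

### The job

Load the brass ring into the bench fixture: press the red thumb bar down with one fingertip to hold the spring-closed flap open and, keeping it held down, push the ring along its channel with the other fingertip, under the flap and home against the black end stop. Then let go of the bar so that the flap closes onto the ring, and move clear. Only push the ring, do not pick it up, and leave the other things around the fixture where they are.

Things in the scene. Friction and masses are not known exactly. Their poses are not given: they have to be found in the camera images.
- fixture: Hold-down fixture, fixed to the bench: grey base plate 6 mm thick, x -130 to 50, y -70 to 64 mm in its frame. Origin on the bench top: mid-width, level in x with the flap's front edge; x = pushing direction along the channel, y left, z up. Hinge shaft (8 mm) along x at y = -4, z = 38, between dark posts (10 x 14 mm, top z = 44) at x = -119 and 34. All of it stays below z = 65, flap open too.
- flap_front (a point): Point on the deck, on the channel's centre line, below the flap's front edge (fixture 0, -37, 18 mm). The aluminium deck's top is 18 mm above the bench, x -125 to 45; its channel runs along x, 39 mm wide (y -56.5 to -17.5), between rails 6 mm wide and 10 mm high above the deck. A black stop 14 mm high closes it at x = 28.
- seat (a point): Point on the deck where the ring's centre lies when home against the stop (fixture 10, -37, 18 mm). The ring's rear then sticks out 8 mm in front of the flap, so the pushing finger need not go under the flap.
- flap (a joint): Turn of flap plate and thumb bar (one rigid part) about the shaft, rad: 0 = shut (plate slopes across the channel to 5 mm over the deck, blocking it), about 0.3 = on the ring, 0.8 = open stop. The ring passes from 0.6 up. The plate: steel, yellow stripe, 3 mm thick, x 0 to 26, reaching 46 mm from the shaft to -y. A spring shuts it; holding it open takes 3 to 4 N on the bar.
- thumb_bar: Red ribbed thumb bar (with the flap plate, one rigid body), 3 mm thick with a 6 mm round tip edge, fixture x = -106 to 22 mm, reaching 55 mm from the shaft towards +y; shut, it rises outwards at 0.38 rad. Pressing it down anywhere along its length opens the flap; a fingertip may slide along it. Origin on the shaft axis (fixture 0, -4, 38 mm); turns with joint flap.
- bar_point (a point): Point on the bar's top face, mid-length (fixture x = -42), 39 mm from the shaft; turns with the flap. With flap = 0.7 the bar slopes down 0.32 rad: a fingertip pressing it at fixture y = 33 to 44 ends about 10 mm above the deck, so that the other fingertip, over the channel at the same height, can push the ring squarely from behind.
- brass_ring: Brass ring, outer diameter 36 mm, 18 mm high, bore too small for a fingertip, 65 to 130 g, lying flat and sliding easily in the channel, its centre 40 to 75 mm before the flap's front edge. Origin at the centre of its underside.
- grease_pot: White grease pot with a red lid, 64 mm diameter, 62 mm high, loose on the bench right of the fixture; leave alone. Origin at the centre of its underside.
- blue_box: Small blue card box 55 x 85 x 23 mm, loose on the bench left of the fixture; leave alone. Origin at the centre of its underside.
- screwdriver: Screwdriver with blue handle, 165 mm, loose on the bench right of the fixture; leave alone. Origin at the middle of its underside.
Not all that is in view belongs to the job. What is shaped like the brass_ring but blue or orange is not meant.

How it is judged:
By the outcome, as a careful person would: the job done as asked, in the order asked, and still so for the second after the job is handed in, with the robot touching nothing.
It also fails if it takes over 48 s, if anything falls off the work surface, if the arm or the gripper's body presses on something with over 40 N, if the wrist force passes 120 N, or if a joint passes its speed limit or range.

### The arm

A 7-joint arm with a two-finger parallel gripper is mounted at the origin on a cart in front of the work surface, level with it; the furniture and walls round the work are solid. World frame = base frame: x ahead of the robot, y to its left, z up, the work surface at z = 0. Lengths are in m, angles in rad, forces in N, time in s.
With the tool pointing down it reaches from about 0.425 to 0.925 m from the base axis. Payload 6.8 kg.
Tool frame: the origin (TCP) lies between the finger pads; the fingertips stand 14 mm ahead of it and the grasp point (between the pads) lies 5 mm behind it; z points along the fingers, y is the line along which they close (so a half turn about z gives the same grasp; the last joint's range is limited). The gripper opens to 85 mm and grips with 20 to 120 N. Pads are 22 mm wide; open, the fingers measure 114 mm over their backs; the gripper's body (76 mm by 85 mm) begins 54 mm behind the grasp point. The pads swing forward as they close: fully open they stand 13 mm farther back than shut.
Start: joints at [1.185, 0.477, 0.022, 1.555, -0.011, 1.109, -0.083], TCP at [0.185, -0.649, 0.245] pointing down, gripper open.
Joint ranges: [-2.96, 2.96], [-0.34, 2.1], [-1.41, 1.46], [0.24, 2.44], [-1.37, 4.51], [0.17, 1.92], [-2.96, 2.96]. Speed limits (rad/s): [2.39, 2.39, 3.14, 3.14, 3.14, 3.14, 3.14].

### API

Orientations are given as a rotation vector (axis times angle).
In Python, from bench import r, eyes, ticket gives the robot as it stands. The module is installed in compiled form; this text tells all that it offers.
- The arm moves only by the tool arm_command, never from a script. Its argument "plan" is text: rows parted by semicolons, each of 4 numbers parted by spaces: the shift along the tool's x, y, z in m, then the turn about the tool's z in degrees. In form: tx ty tz yaw; .... A call has 1 to 20 rows; each row shifts and turns the commanded pose from where the row before left it, along the tool's axes as they then stand; what a row does not reach is not made up. A row lasts 1/8 s, in which the tool goes at most 62.5 mm and 10.7 degrees, less where a joint would pass 70% of its speed; a pose out of reach is approached as far as the arm can. A call is refused whole if a number of a shift passes 0.0625 or a number of a turn 10.7, either way. A call with a gripper value outside its range is refused whole. "hand" is the closure, from -1 (fully open) to 1 (shut), set as the call begins (left out, the last holds). The fingers move at their own pace and stop on an object; "grip_force" is the grip in N (left out, the last holds). Time passes only in rows, so rows that do not move let the fingers close. It gives the time, the measured TCP pose, the force, the opening and the grip force at its end, in the units of the state.
- r.get_obs(): the state, without advancing time (a new reading comes with each control period).
- eyes.grab_frame(name): name is "side" or "top"; returns (picture, depth): 400x640x3 uint8, red, green, blue; 400x640 float32, m along the optical axis (not along the pixel's ray), 0 where there is no reading.
- eyes.calibration(name): a dict with "fov_y" (degrees; the focal length in pixels is half the picture's height over the tangent of half this angle, whatever the lens; pixels are square), "cx", "cy" (the principal point, pixels), "origin" and "attitude" of the camera in the world. Camera axes: x right, y up, looking along -z (the intrinsics and any distortion apply to the point x, -y, -z); pixel columns grow to the right and rows downward; lengths in m; the calibration is good to about 2 mm. A picture is of the moment at which its call begins. calibration takes no time and is no camera call.
- ticket.hand_in(): hands the job in; it is judged then, once.
The state is a dict: "clock": time; "joints": joint angles; "qvel": joint speeds; "tau": joint torques, N m; "tcp_pos": TCP position; "orientation": TCP orientation; "contact_force": force on the tool from outside, world axes, zero at the start; "moment": the same for the moment, N m; "grip_width": finger opening in m; "gripper_force": force on a finger pad.
Only numpy, scipy, OpenCV 4.12 (cv2) and the standard library are available. Lean on these libraries where they do the work, as an engineer would, in place of code of your own. Each camera call takes 0.05 s, during which the arm holds its last target. There are 200 camera calls.

## Working session

There is one attempt and no reset: what is moved stays moved. The work goes in short steps, Python scripts to look and compute and a tool call to move; the robot and the scene stay as the last step left them, time stands still between calls to the robot, and variables do not carry over. Pictures are saved under pics/ and viewed, at most 10 in all, crops included, and the job is handed in when it is done.

Besides the shell and the picture viewer there is one more tool, called by a JSON object that holds its "op" and its "data", one argument or row to a line. arm_command: Moves the arm, as the interface text tells. Its arguments: {"type":"object","properties":{"plan":{"type":"string"},"hand":{"type":"number"},"grip_force":{"type":"number"}},"required":["plan"]}

```bash
mkdir -p pics
python3 - <<'E'
from bench import r,eyes
import cv2,numpy as np
for n in("side","top"):
    p,d=eyes.grab_frame(n); cv2.imwrite(f"pics/{n}0.png",p[:,:,::-1]); np.savez(f"{n}0.npz",p=p,d=d)
    print(n,eyes.calibration(n),(d>0).mean())
o=r.get_obs();print({k:np.round(v,3) for k,v in o.items()})
E
```

```text
side {'fov_y': 42.34304281255537, 'cx': 319.5754776294883, 'cy': 202.77494153776104, 'origin': array([ 0.52749081, -0.90798586,  0.64504266]), 'attitude': array([ 1.00952244, -0.01365078, -0.05875471])} 0.9961640625
top {'fov_y': 42.24232667710937, 'cx': 315.05337237174064, 'cy': 193.58815892036608, 'origin': array([ 0.43741379, -0.00314969,  1.32194293]), 'attitude': array([ 0.086703  , -0.09238566, -1.57603377])} 0.9958984375
{'clock': np.float64(0.1), 'joints': array([ 1.185,  0.478,  0.022,  1.556, -0.011,  1.109, -0.083]), 'qvel': array([ 0.   , -0.001,  0.001, -0.003, -0.002,  0.   , -0.   ]), 'tau': array([ 4.0000e-03, -5.9776e+01,  1.6140e+00, -2.8196e+01,  1.3000e-02,
        5.0000e-03, -0.0000e+00]), 'tcp_pos': array([ 0.185, -0.649,  0.244]), 'orientation': array([-3.11e+00, -4.35e-01,  1.00e-03]), 'contact_force': array([ 0.135, -0.098, -0.14 ]), 'moment': array([ 0.031, -0.107,  0.001]), 'gripper_force': np.float64(0.0), 'grip_width': np.float64(0.085)}
```

View pics/side0.png

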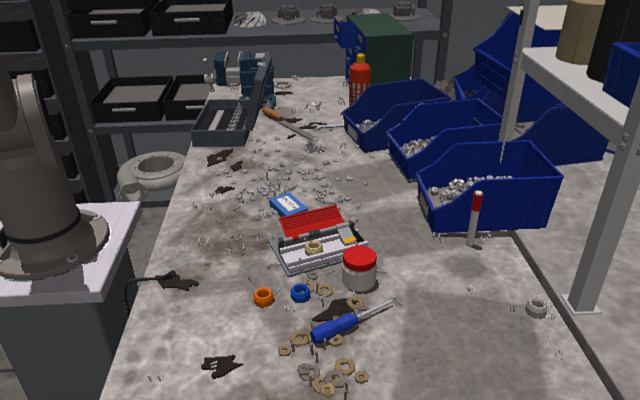

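View pics/top0.png

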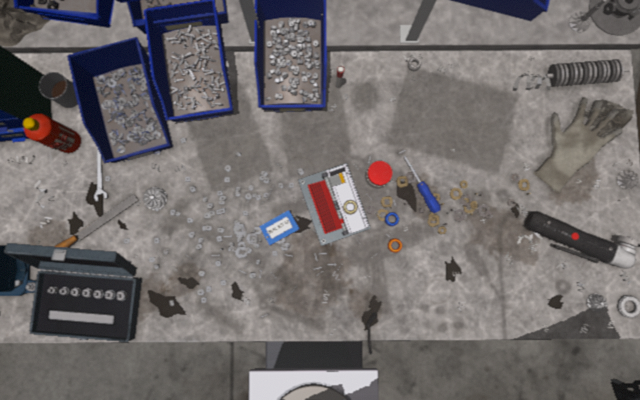

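Candidates for the ring, in top-view pixels: brass ring in the channel (350,207), blue ring (391,219), orange ring (395,245), and flat brass nuts and washers around (435,215). I choose (350,207), which is (314,246) in the side view. Next I check it in a close crop.

```bash
cat > h.py <<'E'
import numpy as np,cv2
from scipy.spatial.transform import Rotation as R
from bench import r,eyes
def ray(n,u,v):
    c=eyes.calibration(n);f=200/np.tan(np.radians(c["fov_y"]/2))
    d=np.array([(u-c["cx"])/f,-(v-c["cy"])/f,-1.])
    return np.array(c["origin"]),R.from_rotvec(c["attitude"]).apply(d)
def onz(n,u,v,z):
    o,d=ray(n,u,v);return o+d*(z-o[2])/d[2]
def proj(n,P):
    c=eyes.calibration(n);f=200/np.tan(np.radians(c["fov_y"]/2))
    q=R.from_rotvec(c["attitude"]).inv().apply(np.array(P)-c["origin"])
    return np.array([c["cx"]-f*q[0]/q[2],c["cy"]+f*q[1]/q[2]])
def at(n,D,u,v):
    o,d=ray(n,u,v);return o+d*D[int(v),int(u)]
E
python3 - <<'E'
from h import *
t=np.load("top0.npz");s=np.load("side0.npz")
a=cv2.resize(t['p'][155:255,285:410],None,fx=6,fy=6,interpolation=2)
cv2.imwrite("pics/c1.png",a[:,:,::-1])
b=cv2.resize(s['p'][190:315,240:400],None,fx=5,fy=4.8,interpolation=2)
b=cv2.resize(s['p'][190:310,240:400],None,fx=5,fy=5,interpolation=2)
cv2.imwrite("pics/c2.png",b[:,:,::-1])
# red bar
p=t['p'].astype(int);m=((p[...,0]>120)&(p[...,1]<70)&(p[...,2]<70)).astype(np.uint8)
n,l,st,ce=cv2.connectedComponentsWithStats(m)
for i in range(1,n):
    if st[i,4]>100:
        c=cv2.findContours((l==i).astype(np.uint8),0,1)[0][0];rc=cv2.minAreaRect(c)
        print(st[i],rc); 
        if 300<ce[i][0]<345:
            for u,v in cv2.boxPoints(rc): print(u,v,at("top",t['d'],u+ (ce[i][0]-u)*.15,v+(ce[i][1]-v)*.15).round(4), onz("top",u,v,.05).round(4))
for n,D,u,v in (("top",t,350,207),("side",s,314,246),("top",t,379,173)): print(at(n,D['d'],u,v))
E
```

```text
[ 24 114  26  26 371] ((37.77720260620117, 127.45336151123047), (23.250045776367188, 26.05732536315918), 30.25643539428711)
[368 161  24  25 459] ((379.5, 172.99998474121094), (23.33452033996582, 23.33452033996582), 45.0)
[308 181  35  52 825] ((326.06561279296875, 205.58370971679688), (50.92132568359375, 20.987388610839844), 70.34617614746094)
307.6199 185.13576 [0.5951 0.0035 0.0588] [0.6041 0.01   0.05  ]
327.3846 178.07692 [ 0.6116 -0.0383  0.045 ] [ 0.6214 -0.0392  0.05  ]
344.51132 226.03166 [ 0.5099 -0.0732  0.0456] [ 0.5022 -0.08    0.05  ]
324.7466 233.0905 [ 0.4946 -0.0312  0.0634] [ 0.4853 -0.0313  0.05  ]
[ 0.55128692 -0.09605711  0.02430445]
[ 0.55243097 -0.08445086  0.02571387]
[ 0.63183869 -0.16632967  0.05956686]
```

View pics/c1.png

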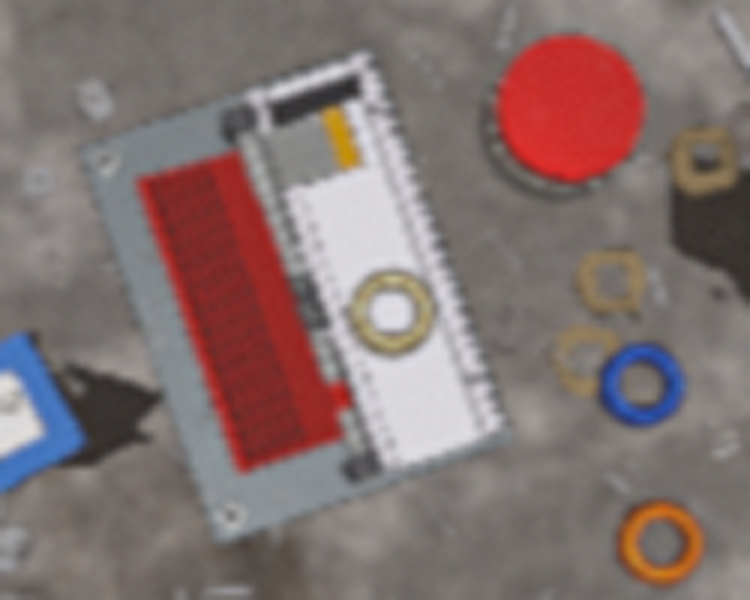

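View pics/c2.png

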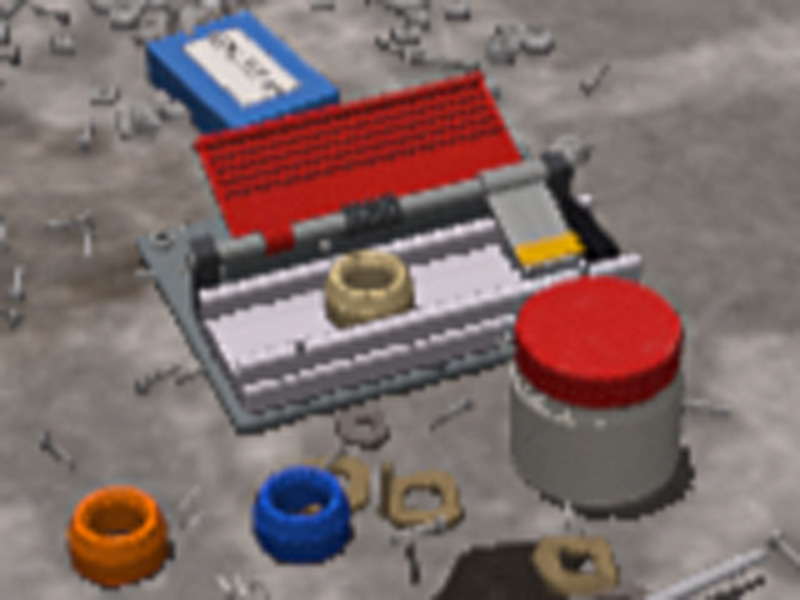

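The crops confirm it. The brass ring lies in the channel at top (350,207), and the red bar, the yellow stripe, the stop and the base-plate corners are all clear. The blue and orange rings and the nuts lie on the bench. Now I fit the fixture pose from the corners.

```bash
cat > fit.py <<'E'
from h import *
from scipy.optimize import least_squares
c1=lambda X,Y:(285+(X+.5)/6-.5,155+(Y+.5)/6-.5)
c2=lambda X,Y:(240+(X+.5)/5-.5,190+(Y+.5)/5-.5)
obs=[("top",c1(82,148),(50,64,6)),("top",c1(225,540),(-130,64,6)),("top",c1(508,432),(-130,-70,6)),
("top",c1(137,182),(22,47,58.4)),("top",c1(240,472),(-106,47,58.4)),
("side",c2(240,430),(-130,-70,6)),("side",c2(140,245),(-130,64,6)),
("side",c2(197,145),(-106,47,58.4)),("side",c2(482,75),(22,47,58.4)),("side",c2(247,405),(-125,-62.5,18))]
def w(q,P):
    c,s=np.cos(q[2]),np.sin(q[2]);x,y,z=np.array(P)/1000
    return np.array([q[0]+c*x-s*y,q[1]+s*x+c*y,z])
def run(names):
    O=[o for o in obs if o[0] in names]
    f=lambda q:np.concatenate([proj(n,w(q,P))-uv for n,uv,P in O])
    s=least_squares(f,[.6,-.05,.3],loss='soft_l1');return s.x,f(s.x).reshape(-1,2).round(1)
E
python3 - <<'E'
from fit import *
for n in (["top"],["side"],["top","side"]):
    q,e=run(n);print(n,q.round(4),e.tolist())
qi=q;c,s=np.cos(q[2]),np.sin(q[2])
loc=lambda P:np.array([[c,s],[-s,c]])@(np.array(P)[:2]-q[:2])*1000
print("ring top",loc(onz("top",*c1(391,312),.036)),"side",loc(onz("side",*c2(369,274),.036)))
print(R.from_rotvec(r.get_obs()["orientation"]).as_matrix().round(3))
E
```

```text
['top'] [ 0.6004 -0.0406  0.3423] [[-0.8, -0.3], [-0.5, 0.6], [1.8, 0.5], [-0.3, -0.7], [0.5, -0.1]]
['side'] [ 0.5995 -0.0407  0.3345] [[0.5, 0.6], [-0.7, -0.6], [-0.1, 0.3], [0.3, 0.7], [-0.1, -2.3]]
['top', 'side'] [ 0.5998 -0.0409  0.3362] [[-0.7, -0.2], [-0.8, 0.8], [1.7, 1.0], [-0.2, -0.6], [0.3, 0.2], [0.7, 0.7], [-0.6, -0.5], [-0.0, 0.4], [0.4, 0.8], [0.2, -2.2]]
ring top [-63.47435097 -34.76157769] side [-63.09927194 -33.00746457]
[[ 0.962  0.274 -0.001]
 [ 0.274 -0.962  0.002]
 [-0.    -0.002 -1.   ]]
```

{"op": "arm_command", "data": {
  "plan": "0.01 -0.01 0 0; 0.025 -0.025 0 0; 0.036 -0.036 0 0; 0.036 -0.036 0 0; 0.036 -0.036 0 0; 0.036 -0.036 0 0; 0.036 -0.036 0 0; 0.036 -0.036 0 0; 0.036 -0.036 0 0; 0.036 -0.036 0.01 0; 0.036 -0.036 0.015 0; 0.036 -0.036 0.015 0; 0.036 -0.036 0.015 0; 0.025 -0.025 0.015 0; 0.01 -0.012 0.015 0; 0 0 0 -3.4; 0 0 0 0; 0 0 0 0",
  "hand": -0.55
}}

```text
clock: 2.35
tcp_pos: [0.5047, -0.0713, 0.1605]
orientation: [3.097, 0.525, 0.0]
contact_force: [-0.7, 0.5, 0.7]
grip_width: 0.0661
gripper_force: 0.0
```

```bash
cat > look.py <<'E'
from fit import *
import sys
q=np.array([.5993,-.0395,.338]);c,s=np.cos(q[2]),np.sin(q[2])
o=r.get_obs();p=o["tcp_pos"];l=np.array([[c,s],[-s,c]])@(p[:2]-q[:2])*1000
M=R.from_rotvec(o["orientation"]).as_matrix()
print("local",l.round(1),"z",p[2]*1e3,"yaw err deg",np.degrees(np.arctan2(M[1,0],M[0,0])-q[2]),M[:,2].round(3),o["clock"],o["contact_force"].round(2),o["grip_width"])
if len(sys.argv)>1:
    P,D=eyes.grab_frame("side");k=cv2.resize(P[150:310,220:420],None,fx=4,fy=3.75,interpolation=2)
    k=cv2.resize(P[160:310,220:420],None,fx=4,fy=4,interpolation=2);cv2.imwrite(f"pics/{sys.argv[1]}.png",k[:,:,::-1])
E
python3 look.py a1
```

```text
local [-99.8   1.4] z 160.51242171889848 yaw err deg -0.12134834915872132 [ 0. -0. -1.] 2.35 [-0.73  0.52  0.73] 0.06614786462581752
```

View pics/a1.png

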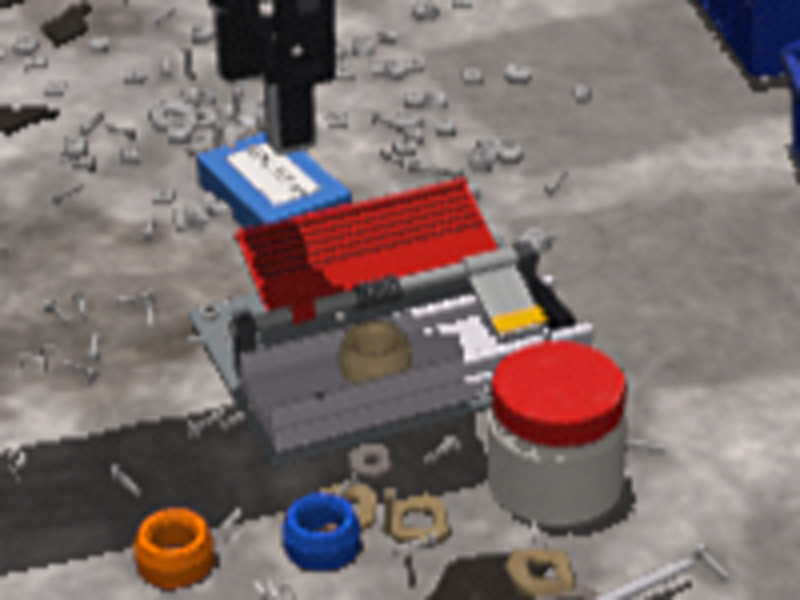

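Picture: the near finger's tip is at crop (292,148), side pixel (293,197), above the channel entrance. Fixture and ring are unchanged. I work out the tip height from this row.

Run:
```python
from fit import *
q=[.5993,-.0395,.338]
for y in(-32,-40,-46):
  for z in(140,146,152): print(y,z,proj("side",w(q,(-100,y,z))).round(1))
d=eyes.grab_frame("side")[1];
print(at("side",d,293,193))
print(proj("side",w(q,(-111,-40,146))),proj("side",w(q,(-89,-40,146))))
```

```text
-32 140 [293.1 203.1]
-32 146 [293.  200.3]
-32 152 [292.8 197.5]
-40 140 [294.6 205.2]
-40 146 [294.5 202.4]
-40 152 [294.3 199.6]
-46 140 [295.7 206.8]
-46 146 [295.6 204.1]
-46 152 [295.5 201.2]
[ 0.51646822 -0.11349166  0.1680212 ]
[288.77021378 203.75967627] [300.1194808  201.14476763]
```

{"op": "arm_command", "data": {
  "plan": "0 0 0.01 0; 0 0 0.02 0; 0 0 0.025 0; 0 0 0.02 0; 0 0 0.01 0; 0 0 0.005 0; 0 0 0.005 0; 0 0 0 0; 0 0 0 0"
}}

```text
clock: 3.58
tcp_pos: [0.5053, -0.0713, 0.0657]
orientation: [3.097, 0.527, 0.001]
contact_force: [-0.2, 1.2, 0.2]
grip_width: 0.0659
gripper_force: 0.0
```

{"op": "arm_command", "data": {
  "plan": "0 0 0.005 0; 0 0 0.005 0; 0 0 0.005 0; 0 0 0.005 0; 0 0 0 0; 0 0 0 0"
}}

```text
clock: 4.32
tcp_pos: [0.5048, -0.0712, 0.0453]
orientation: [-3.097, -0.527, 0.0]
contact_force: [-0.2, 1.3, 1.6]
grip_width: 0.0664
gripper_force: 0.8
```

```bash
python3 look.py a2
```

```text
local [-99.6   1.5] z 45.2573530225612 yaw err deg -0.040386766073671025 [-0.  0. -1.] 4.325 [-0.17  1.29  1.55] 0.06638521071478941
```

View pics/a2.png

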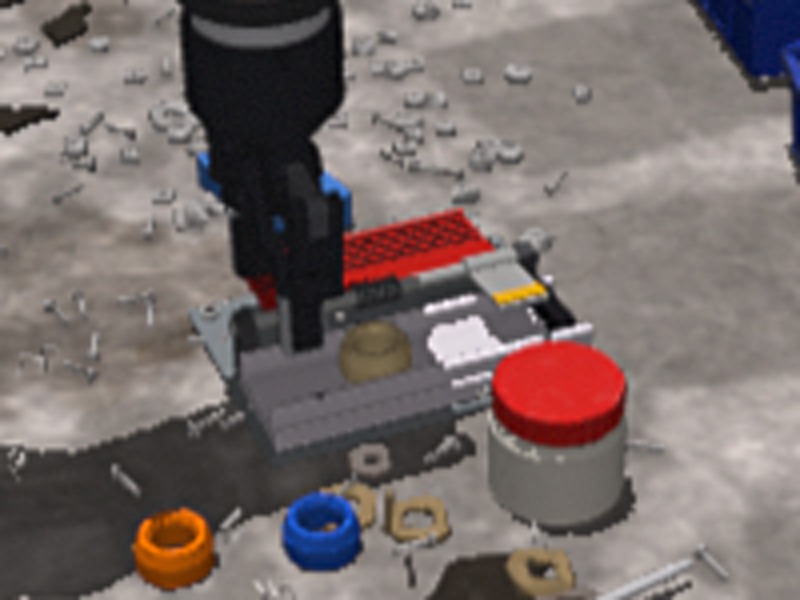

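The pushing finger stands behind the ring (tip at crop (302,350), ring's edge at (340,355)). The bar is partly down and the flap is lifting.

{"op": "arm_command", "data": {
  "plan": "0 0 0.004 0; 0 0 0.004 0; 0 0 0 0; 0 0 0 0"
}}

```text
clock: 4.88
tcp_pos: [0.5051, -0.0716, 0.0374]
orientation: [3.097, 0.526, 0.0]
contact_force: [0.7, -1.4, 2.3]
grip_width: 0.0661
gripper_force: 1.0
```

{"op": "arm_command", "data": {
  "plan": "0 0 0.003 0; 0 0 0 0; 0 0 0 0"
}}

```text
clock: 5.25
tcp_pos: [0.505, -0.0713, 0.0343]
orientation: [3.097, 0.527, 0.0]
contact_force: [0.3, -0.8, 3.3]
grip_width: 0.0662
gripper_force: 1.1
```

```bash
python3 look.py a3
python3 - <<'E'
from fit import *
p,d=eyes.grab_frame("top");np.savez("t3.npz",p=p,d=d)
p,d=eyes.grab_frame("side");P=p.astype(int)
m=(P[...,0]>150)&(P[...,1]>90)&(P[...,2]<60);m[:200]=0;m[260:]=0;m[:,:320]=0;m[:,370:]=0
v,u=np.nonzero(m);print("stripe side",u.mean(),v.mean(),m.sum())
q=np.array([.5993,-.0395,.338])
for a in(.3,.4,.5,.6,.7,.8):
    t=.38-a # plate angle below horizontal, shut: falls to 5mm over deck
    th=np.arcsin((38-23)/46)-a
    print(a,proj("side",w(q,(13,-4-42*np.cos(th),38-42*np.sin(th)+1.5))).round(1))
E
```

```text
local [-99.5   1.3] z 34.323685518924094 yaw err deg -0.048040256693104244 [ 0.  0. -1.] 5.25 [ 0.3  -0.77  3.34] 0.06622931291283596
stripe side 349.0 227.76923076923077 13
0.3 [351.  237.5]
0.4 [351.1 235.8]
0.5 [351.  233.9]
0.6 [350.8 232. ]
0.7 [350.6 230. ]
0.8 [350.2 227.9]
```

View pics/a3.png

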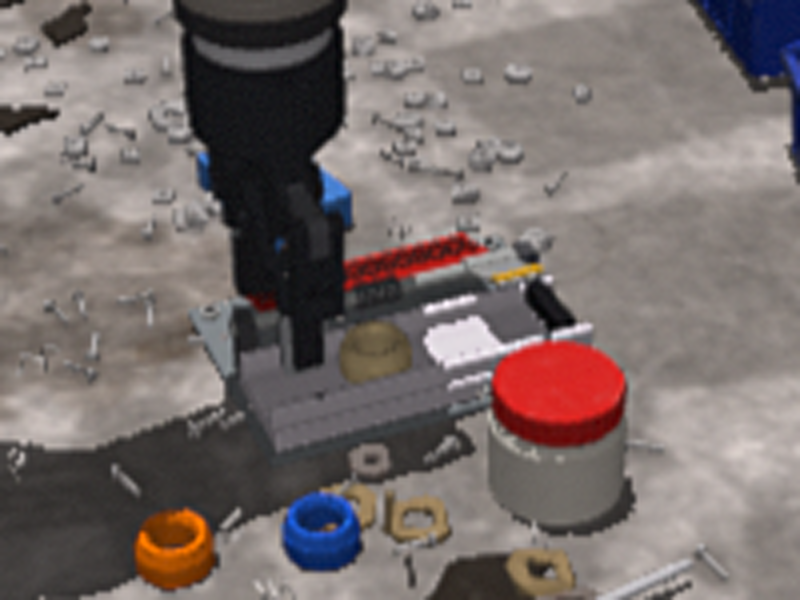

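Flap is open at about 0.7–0.75 (plate nearly level, stripe at crop (517,271)) and the bar pushes back with 3.3 N. Now I push the ring along the channel.

{"op": "arm_command", "data": {
  "plan": "0.003 0 0 0; 0.005 0 0 0; 0.005 0 0 0; 0.005 0 0 0; 0.005 0 0 0; 0.005 0 0 0; 0.005 0 0 0; 0.005 0 0 0; 0.005 0 0 0; 0.004 0 0 0; 0.003 0 0 0; 0 0 0 0"
}}

```text
clock: 6.9
tcp_pos: [0.5527, -0.0545, 0.0344]
orientation: [-3.097, -0.527, -0.002]
contact_force: [-0.5, 1.7, 1.7]
grip_width: 0.0658
gripper_force: 1.1
```

```bash
python3 look.py a4
```

```text
local [-48.9   1.3] z 34.435281820431555 yaw err deg -0.043775251255261674 [ 0.001  0.    -1.   ] 6.9 [-0.45  1.65  1.66] 0.06578755894972163
```

View pics/a4.png

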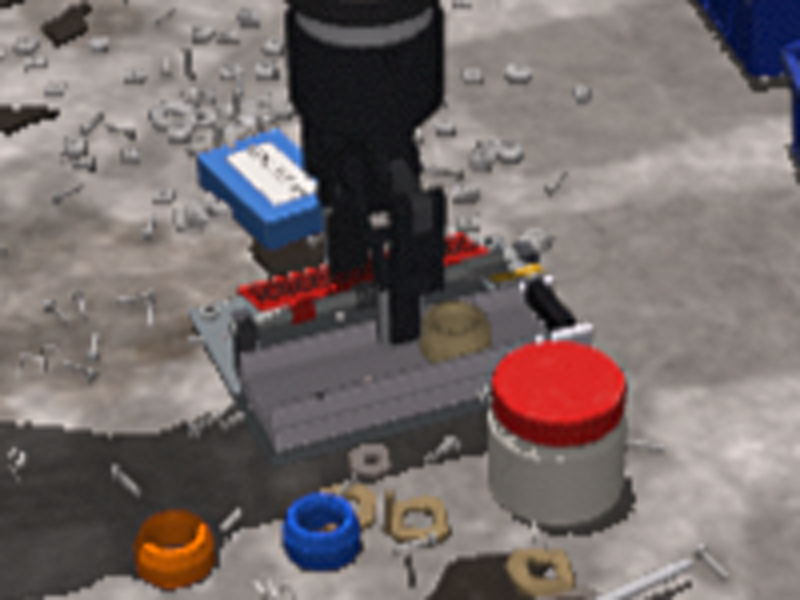

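The ring has moved ahead of the finger (now at crop (456,332)) and the flap is still open (stripe at crop (525,270)). I continue.

{"op": "arm_command", "data": {
  "plan": "0.003 0 0 0; 0.005 0 0 0; 0.005 0 0 0; 0.005 0 0 0; 0.004 0 0 0; 0.003 0 0 0; 0 0 0 0; 0 0 0 0"
}}

```text
clock: 7.95
tcp_pos: [0.5762, -0.0462, 0.0345]
orientation: [-3.097, -0.527, -0.002]
contact_force: [0.1, 1.3, 2.0]
grip_width: 0.0662
gripper_force: 1.1
```

{"op": "arm_command", "data": {
  "plan": "0.002 0 0 0; 0.002 0 0 0; 0 0 0 0; 0 0 0 0"
}}

```text
clock: 8.45
tcp_pos: [0.5795, -0.0452, 0.0343]
orientation: [3.097, 0.527, 0.0]
contact_force: [-2.0, 0.4, 3.0]
grip_width: 0.0662
gripper_force: 1.1
```

```bash
python3 look.py a5
```

```text
local [-20.5   1.2] z 34.28986978111596 yaw err deg -0.05348393736170848 [ 0. -0. -1.] 8.45 [-2.02  0.39  3.01] 0.06622999973643723
```

View pics/a5.png

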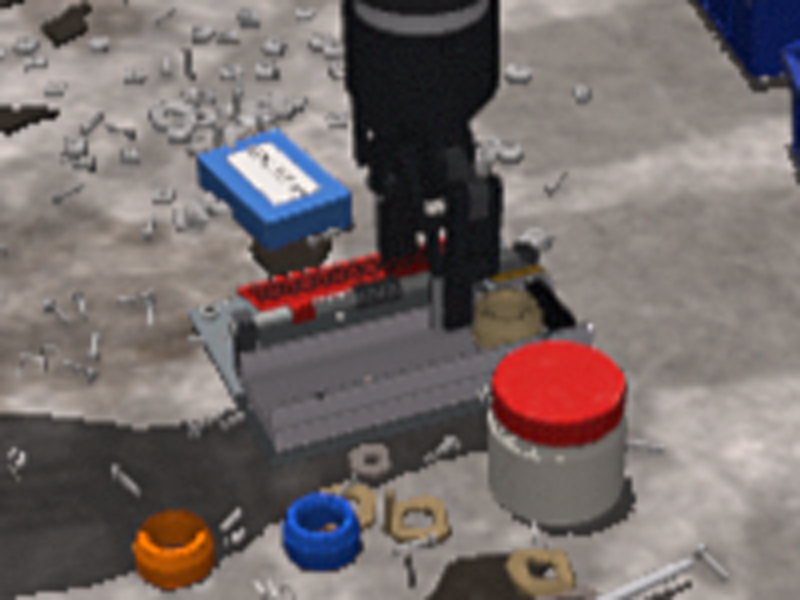

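The ring is close to the stop (crop (508,318), stop at (550,300)) and the flap is still open. I feel for the stop.

{"op": "arm_command", "data": {
  "plan": "0.001 0 0 0; 0.001 0 0 0; 0 0 0 0; 0 0 0 0"
}}

```text
clock: 9.0
tcp_pos: [0.5811, -0.0447, 0.0342]
orientation: [3.097, 0.527, -0.001]
contact_force: [-3.1, -0.6, 2.7]
grip_width: 0.0665
gripper_force: 2.0
```

{"op": "arm_command", "data": {
  "plan": "0.001 0 0 0; 0 0 0 0; 0 0 0 0"
}}

```text
clock: 9.38
tcp_pos: [0.5812, -0.0446, 0.034]
orientation: [3.097, 0.526, -0.004]
contact_force: [-5.6, -0.6, 4.4]
grip_width: 0.0665
gripper_force: 3.2
```

{"op": "arm_command", "data": {
  "plan": "0.001 0 0 0; 0.001 0 0 0; 0 0 0 0; 0 0 0 0"
}}

```text
clock: 9.88
tcp_pos: [0.5814, -0.0447, 0.0336]
orientation: [3.097, 0.525, -0.009]
contact_force: [-9.1, -2.9, 4.7]
grip_width: 0.0663
gripper_force: 5.0
```

```bash
python3 look.py
```

```text
local [-18.6   1. ] z 33.59234481119919 yaw err deg -0.1380364347160818 [-0.006 -0.002 -1.   ] 9.875 [-9.09 -2.86  4.7 ] 0.06629818629657458
```

TCP stalls at fixture x = -18.6, where -19 was predicted for home, and the force rises to 9 N, so the ring is against the stop. I ease back, then rise so the flap closes.

{"op": "arm_command", "data": {
  "plan": "-0.002 0 0 0; -0.002 0 0 0; -0.002 0 0 0; -0.002 0 0 0; 0 0 0 0; 0 0 -0.004 0; 0 0 -0.005 0; 0 0 -0.006 0; 0 0 -0.008 0; 0 0 -0.008 0; 0 0 -0.01 0; 0 0 -0.02 0; 0 0 -0.03 0; -0.02 0 -0.03 0; -0.03 0 -0.03 0; -0.04 0 -0.02 0; -0.04 0 0 0; -0.03 0 0 0; -0.01 0 0 0; 0 0 0 0"
}}

```text
clock: 12.38
tcp_pos: [0.4165, -0.1025, 0.2058]
orientation: [3.097, 0.526, 0.002]
contact_force: [0.5, -0.0, 0.5]
grip_width: 0.0662
gripper_force: 0.0
```

```bash
python3 look.py a6
python3 - <<'E'
from h import *
p,d=eyes.grab_frame("top");np.savez("t6.npz",p=p,d=d)
E
```

```text
local [-193.3    1.2] z 205.75954832159982 yaw err deg -0.07608129313707984 [ 0.001 -0.    -1.   ] 12.375 [ 0.54 -0.03  0.49] 0.06622222015840575
```

View pics/a6.png

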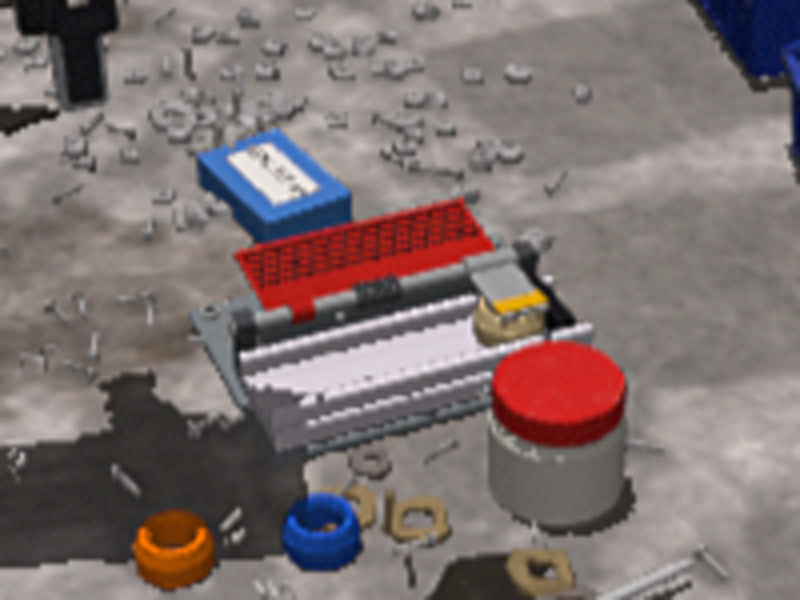

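The flap rests on the ring (yellow stripe at crop (522,300), ring at (508,322)), and nothing else has moved. One numeric check of the ring's position before handing in.

Run:
```python
from fit import *
q=np.array([.5993,-.0395,.338])
p,d=eyes.grab_frame("side");P=p.astype(int)
m=(P[...,0]-P[...,2]>35)&(P[...,1]-P[...,2]>15)&(P[...,1]<190);m[:225]=0;m[252:]=0;m[:,:325]=0;m[:,365:]=0
v,u=np.nonzero(m);print("left edge",u.min(),v[u==u.min()],"right",u.max())
for cx in(4,7,10,13):
    A=np.linspace(0,6.28,60);print(cx,min(proj("side",w(q,(cx+18*np.cos(a),-37+18*np.sin(a),27)))[0] for a in A).round(1))
```

```text
left edge 338 [238] right 356
4 336.0
7 337.4
10 338.7
13 340.1
```

```bash
python3 -c "
from bench import ticket;print(ticket.hand_in())"
```

```text
the job is handed in; nothing more can be done
None
```

The brass ring is home against the stop with the flap closed onto it, the arm is clear, and the job was handed in at about 12.5 s; the judge's verdict was not returned.

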